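# Register a test panel and hover the abrading head over it

### The job

On the steel specimen bed, push the loose white test panel, lying lengthwise as it is, fully against both stops (the far one and the side one). Then pick up the abrading head from the grey mat by its upright tab, lift it higher than the bed's side guards and carry it over them to the panel, and finish still holding it upright and still, centred over the panel and lengthwise along it, about 1 cm above the panel, so that the starting gap can be checked. The head must never touch the panel or the bed with its stops and guards, and the spare weight, clamp and brush on the mat stay where they are.

Things in the scene. Friction and masses are not known exactly. Their poses are not given: they have to be found in the camera images.
- bed: Fixed steel specimen bed, a plate 300 (its x) x 324 (its y) x 16 mm thick with two stop bars and two side guards. Origin: centre of its underside, on the bench. x points roughly away from the robot (yaw within 0.15 rad), y left, z up. It lies to the right or to the left in front of the robot, with the mat on the other side.
- far_stop (a point): Middle of the far stop's pushing face, at the plate's upper surface (bed x = 80, y = 8 mm). The stop is a dark steel bar, 20 (x) x 66 (y) mm and 12 mm high above the plate; its face looks to the bed's -x. Bed's axes.
- side_stop (a point): Middle of the side stop's pushing face, at the plate's upper surface (bed x = -10, y = 45 mm). The stop is a dark steel bar, 150 (x) x 20 (y) mm and 12 mm high above the plate; its face looks to the bed's -y. Bed's axes.
- guard_left (a point): Middle of the top edge of the left guard (bed y = +159 mm), a thin upright aluminium wall along the bed's whole side, 300 mm long, 6 mm thick, its top 56 mm above the bench (40 mm above the plate).
- guard_right (a point): Middle of the top edge of the right guard, the same wall on the other side (bed y = -159 mm).
- seat (a point): The point on the bed plate's upper surface (16 mm above the bench) where the centre of the panel's underside lies when the panel is fully against both stops; at x = 20, y = 10 mm in the bed's frame, with the bed's axes.
- panel: Loose white painted metal test panel, 120 (its x) x 70 (its y) x 10 mm thick, about 0.22 kg, lying flat on the bed, short of both stops by 25 to 60 mm (in bed -x) and 20 to 45 mm (in -y) and turned up to 0.25 rad. Origin: centre of its underside. It slides freely on the plate.
- head: Loose abrading head standing on the mat, about 0.45 kg, 90 mm tall. Origin: centre of its underside; z up. From below: rectangular foot 80 (its x) x 40 (its y) x 18 mm, round steel weight 38 mm across up to z = 46 mm, upright flat aluminium tab 40 (x) x 20 (y) mm from z = 46 to 90 mm, flat faces to +-y. Grip it across the tab's 20 mm.
- mat: Fixed grey rubber mat, 300 x 240 x 4 mm thick. Origin: centre of its underside. It carries the abrading head (near half, towards -x of the mat) and the three bystanders (far half).
- weight: Bystander on the mat: round steel spare weight, 44 mm across, 44 mm tall with a narrow neck and small knob. Origin: centre of its underside.
- clamp: Bystander on the mat: aluminium clamp bar 70 x 22 x 10 mm with a black knob, 32 mm tall in all. Origin: centre of its underside.
- brush: Bystander on the mat: bench brush 170 mm long lying across the mat's far end. Origin: under its middle.
Not all that is in view belongs to the job. What is shaped like the panel but black or orange is not meant.

How it is judged:
On the way, in this order (a step that is already met when the one before it is completed fails the run):
1. the panel lies flat against both stops (within 3 mm and 2 degrees) (x of panel in the frame of seat between -0.003 and 0.003 m and y of panel in the frame of seat between -0.003 and 0.003 m and angle between the x axis of panel and the x axis of seat, either way round below 0.035 rad and z of panel in the frame of seat below 0.003 m), for 0.2 s.
2. the head is held with its underside higher than the guards' tops (height (world z) of head above 0.057 m and contact force between the fingers and head above 1 N), for 0.1 s.
At the end, for the whole second after the job is handed in: Panel against both stops (3 mm, 0.035 rad). Fingers hold the head still and upright (0.08 rad), centred over the panel within 7 mm each way and lengthwise within 0.1 rad (either way round), its underside 3.5 to 17 mm above the panel, touching neither panel nor bed (all of step 1 and x of head in the frame of panel between -0.007 and 0.007 m and y of head in the frame of panel between -0.007 and 0.007 m and z of head in the frame of panel between 0.0135 and 0.027 m and angle between the x axis of head and the x axis of panel, either way round below 0.1 rad and angle between head's own z axis and vertical below 0.08 rad and linear speed of head below 0.01 m/s and contact force between the fingers and head above 1 N and contact force between head and panel below 0.1 N and contact force between head and bed below 0.1 N); the arm keeps its last pose, push and grip.
It fails at once if the head touches the panel (contact force between head and panel above 0.5 N).
It fails at once if the head touches the bed, its stops or its guards (contact force between head and bed above 0.5 N).
It fails at once if the weight on the mat is moved more than 15 mm (distance of weight from where it was at the start of the episode above 0.015 m).
It fails at once if the clamp on the mat is moved more than 15 mm (distance of clamp from where it was at the start of the episode above 0.015 m).
It fails at once if the brush on the mat is moved more than 15 mm (distance of brush from where it was at the start of the episode above 0.015 m).
It also fails if it takes over 62 s, if anything falls off the work surface, if the arm or the gripper's body presses on something with over 40 N, if the wrist force passes 120 N, or if a joint passes its speed limit or range.

### The arm

A 6-joint arm with a two-finger parallel gripper is mounted at the origin on the work surface. World frame = base frame: x ahead of the robot, y to its left, z up, the work surface at z = 0. Lengths are in m, angles in rad, forces in N, time in s.
With the tool pointing down it reaches from about 0.35 to 0.975 m from the base axis. Payload 4.9 kg.
Tool frame: the origin (TCP) lies at the very end of the fingers, on their centre line; the grasp point (between the pads) lies 19 mm behind it; z points along the fingers, x is the direction in which the jaws open and shut, and the axes are right-handed (so a half turn about z gives the same grasp; the last joint's range is limited). The gripper opens to 85 mm and grips with 20 to 120 N. Pads are 22 mm wide; open, the fingers measure 114 mm over their backs; the gripper's body (76 mm by 85 mm) begins 54 mm behind the grasp point. The pads swing forward as they close: fully open they stand 13 mm farther back than shut.
Start: joints at [1.164, 0.053, 1.613, -0, 1.476, -0.119], TCP at [0.177, 0.599, 0.231] pointing down, gripper open.
Joint ranges: [-3.01, 3.01], [-1.01, 2.22], [0.06, 2.58], [-1.02, 4.17], [0.09, 2.62], [-3.14, 3.14]. Speed limits (rad/s): [2.57, 2.57, 3.14, 3.14, 3.14, 3.14].

### API

Orientations are given as a rotation vector (axis times angle).
In Python, from station import readout, viewer, ctrl, nets gives the robot as it stands. The module is installed in compiled form; this text tells all that it offers.
- The arm moves only by the tool step_arm, never from a script. Its argument "moves" is a list that holds one entry, the list of rows, each a list of 4 numbers: the shift along the world's x, y, z in cm, then the turn about the world's z in rad. In form: [[[dx, dy, dz, yaw], ...]]. A call has 1 to 10 rows; each row shifts and turns the commanded pose from where the row before left it; what a row does not reach is not made up. A row lasts 1/12 s, in which the tool goes at most 41.7 mm and 7.16 degrees, less where a joint would pass 70% of its speed; a pose out of reach is approached as far as the arm can. A call is refused whole if a number of a shift passes 4.17 or a number of a turn 0.125, either way. A call with a gripper value outside its range is refused whole. "grip" is the closure, from 0 (fully open) to 1 (shut), set as the call begins (left out, the last holds). The fingers move at their own pace and stop on an object; "squeeze" is the grip in N (left out, the last holds). Time passes only in rows, so rows that do not move let the fingers close. It gives the time, the measured TCP pose, the force and the opening at its end, in the units of the state.
- readout.get_obs(): the state, without advancing time (a new reading comes with each control period).
- viewer.get_image(name): name is "scene" or "top"; returns the picture (384x512x3 uint8, blue, green, red); there is no depth.
- viewer.calibration(name): a dict with "camera_matrix" (3x3 intrinsics, pixels), "k1" (the pictures are not rectified: a ray, as slopes to the right and down, at radius r is drawn at 1 + k1 r^2 times it, then the intrinsics apply), "R" (3x3) and "t" (3): a world point X has camera coordinates R X + t. Camera axes: x right, y down, z forward; pixel columns grow to the right and rows downward; lengths in m; the calibration is good to about 2 mm. A picture is of the moment at which its call begins. calibration takes no time and is no camera call.
- ctrl.finish_job(): hands the job in, once; it reports no verdict.
Trained networks look in the newest picture that a camera, given by its name, has taken for a name from the list of things; names that differ only in an ending like _2 or _b are one class to them, and where a whole thing is asked for, a point or a joint stands for the part that bears it (a point fixed in the world has none). Each returns a list of dicts, best first, with "confidence" (0 to 1); they miss things now and then, are a little off and sometimes report something else, mostly with a low value. They report only what shows in the picture. A call takes as long as a camera call. They do not tell look-alikes from the thing itself.
- nets.masks_of(camera, thing): "region" (384x512 bool, what is visible of it) and "box" ([left, top, right, bottom] in pixels, round what is visible of it).
- nets.pinpoint(camera, thing): "at" ([column, row] in pixels: a listed point, or the origin of a listed thing).
The state is a dict: "t": time; "q": joint angles; "dq": joint speeds; "effort": joint torques, N m; "tool_pos": TCP position; "tool_rot": TCP orientation; "contact_force": force on the tool from outside, world axes, zero at the start; "wrist_torque": the same for the moment, N m; "opening": finger opening in m.
Only numpy, scipy, OpenCV 4.12 (cv2) and the standard library are available. Lean on these libraries where they do the work, as an engineer would, in place of code of your own. Each camera call takes 0.05 s, during which the arm holds its last target. There are 200 camera calls.

## Working session

There is one attempt and no reset: what is moved stays moved. The work goes in short steps, Python scripts to look and compute and a tool call to move; the robot and the scene stay as the last step left them, time stands still between calls to the robot, and variables do not carry over. Pictures are saved under pics/ and viewed, about 8 in all and at most 12, crops included, and the job is handed in when it is done.

Besides the shell and the picture viewer there is one more tool, called after "Request:" by a JSON object that holds its "op" and its "data". step_arm: Moves the arm, as the interface text tells. Its arguments: {"type":"object","properties":{"moves":{"type":"array","items":{"type":"array","items":{"type":"array","items":{"type":"number"}}}},"grip":{"type":"number"},"squeeze":{"type":"number"}},"required":["moves"]}

```bash
mkdir -p pics; cat > h.py <<'E'
import numpy as np, cv2
from station import readout, viewer, ctrl, nets
def ray(cam,px):
    c=viewer.calibration(cam);K=np.array(c["camera_matrix"]);k=c["k1"]
    R=np.array(c["R"]);t=np.array(c["t"]).ravel()
    d=cv2.undistortPoints(np.array(px,float).reshape(-1,1,2),K,np.array([k,0,0,0.])).reshape(-1,2)
    D=np.c_[d,np.ones(len(d))]@R
    return -R.T@t,D
def at_z(cam,px,z):
    o,D=ray(cam,px); return o+D*((z-o[2])/D[:,2])[:,None]
def proj(cam,X):
    c=viewer.calibration(cam)
    R=np.array(c["R"]);t=np.array(c["t"],float)
    return cv2.projectPoints(np.array(X,float).reshape(-1,3),cv2.Rodrigues(R)[0],t,np.array(c["camera_matrix"]),np.array([c["k1"],0,0,0.]))[0].reshape(-1,2)
E
python3 - <<'E'
from h import *
np.set_printoptions(precision=4,suppress=True)
for c in("top","scene"):
    im=viewer.get_image(c); cv2.imwrite(f"pics/{c}0.png",im)
    cal=viewer.calibration(c);R=np.array(cal["R"]);print(c,-R.T@np.array(cal["t"]).ravel(),R[2],cal["k1"])
    Z=dict(far_stop=.016,side_stop=.016,guard_left=.056,guard_right=.056,seat=.016,panel=.016,head=.004,mat=0,bed=0,weight=.004,clamp=.004,brush=.004)
    for n,z in Z.items():
        for r in nets.pinpoint(c,n)[:3]:
            print(n,np.round(r["at"],1),round(r["confidence"],2),at_z(c,[r["at"]],z)[0])
print(readout.get_obs())
E
```

```text
top [ 0.4624 -0.1149  1.233 ] [ 0.0487  0.0194 -0.9986] -0.023144623171085482
far_stop [304.  148.8] 0.84 [ 0.62   -0.2019  0.016 ]
side_stop [287.2 183.1] 0.82 [ 0.5224 -0.1519  0.016 ]
guard_left [249.4 177.5] 0.72 [ 0.5378 -0.0465  0.056 ]
guard_left [300.  169.1] 0.45 [ 0.5586 -0.1868  0.056 ]
guard_right [366.  171.5] 0.89 [ 0.5487 -0.3686  0.056 ]
guard_right [151.8 188.1] 0.7 [0.513  0.2259 0.056 ]
seat [299.1 166.3] 0.86 [ 0.5699 -0.1868  0.016 ]
panel [433.7 160.8] 0.93 [ 0.5789 -0.571   0.016 ]
panel [402.5 216.7] 0.9 [ 0.4213 -0.477   0.016 ]
panel [319.2 266.6] 0.75 [ 0.2845 -0.238   0.016 ]
head [155.3 190.2] 0.95 [0.509  0.2307 0.004 ]
mat [165.2 179.5] 0.65 [0.5399 0.2026 0.    ]
bed [308.6 177. ] 0.71 [ 0.5398 -0.2146  0.    ]
weight [148.6 150.9] 0.53 [0.6241 0.25   0.004 ]
clamp [179.  156.5] 0.74 [0.606  0.1608 0.004 ]
brush [169.1 134.7] 0.97 [0.6705 0.1895 0.004 ]
scene [1.2988 0.6251 0.9195] [-0.5681 -0.5259 -0.633 ] -0.022062149045282472
far_stop [214.1 198.9] 0.58 [ 0.6267 -0.1876  0.016 ]
far_stop [323.2 249.8] 0.38 [0.5552 0.2019 0.016 ]
side_stop [241.3 189
[... 451 characters left out ...]
 ]
mat [322.9 251.9] 0.56 [0.5493 0.1987 0.    ]
bed [230.6 188.7] 0.89 [ 0.5391 -0.2021  0.    ]
weight [323.7 275.3] 0.65 [0.6203 0.2541 0.004 ]
weight [193.1 156.6] 0.55 [ 0.511  -0.4355  0.004 ]
brush [292.1 274.6] 0.98 [0.6795 0.1905 0.004 ]
{'t': 1.3, 'q': array([ 1.164 ,  0.0527,  1.6129,  0.    ,  1.476 , -0.119 ]), 'dq': array([ 0.002 ,  0.0004, -0.    ,  0.0005,  0.0009, -0.0023]), 'effort': array([ -0.0011, -39.3679, -37.0457,  -0.0002,   0.0005,  -0.    ]), 'tool_pos': array([0.1774, 0.5993, 0.2313]), 'tool_rot': array([-2.517 , -1.8799, -0.0001]), 'contact_force': array([-0.2023,  0.1129, -0.608 ]), 'wrist_torque': array([0.0201, 0.0161, 0.0088]), 'opening': 0.08555636604702534}
```

```bash
python3 - <<'E'
import cv2
a=cv2.imread("pics/top0.png")[110:290,110:460]
cv2.imwrite("pics/top0c.png",cv2.resize(a,None,fx=2.28,fy=2.28,interpolation=2))
a=cv2.imread("pics/scene0.png")[130:300,160:400]
cv2.imwrite("pics/scene0c.png",cv2.resize(a,None,fx=3.3,fy=3.3,interpolation=2))
E
```

```text
(no output)
```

View pics/top0c.png

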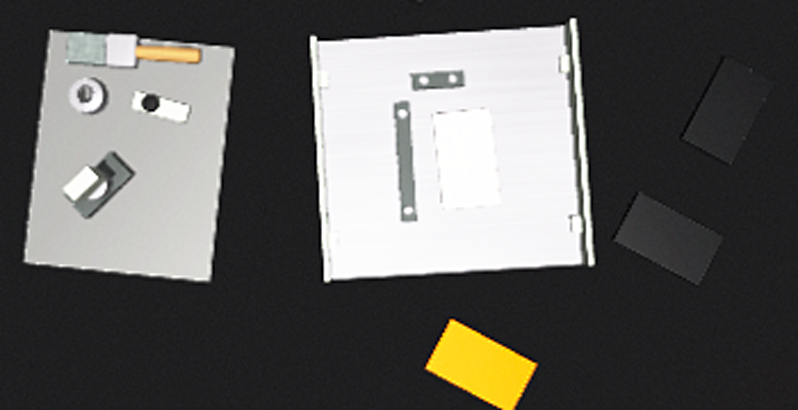

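View pics/scene0c.png

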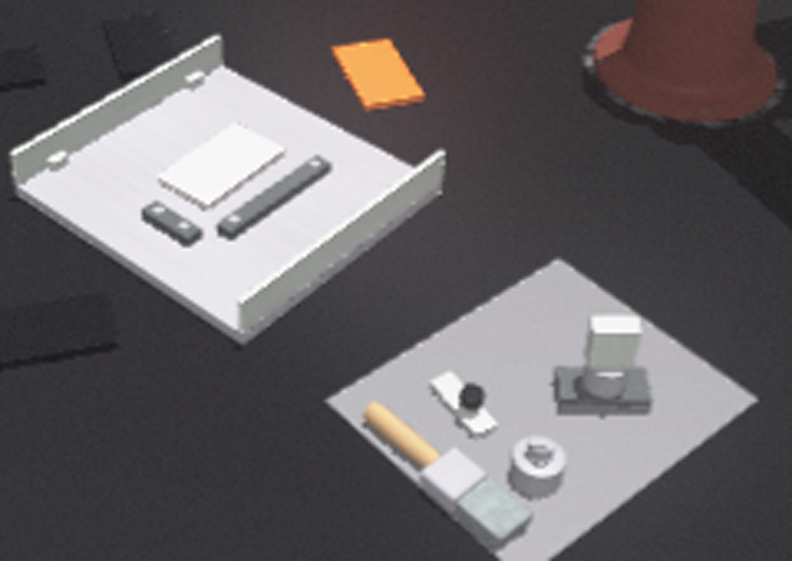

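```bash
python3 - <<'E'
from h import *
np.set_printoptions(precision=4,suppress=True)
im=cv2.imread("pics/top0.png"); g=im.max(2)
# bars: dark inside bed region
sub=np.zeros_like(g);sub[138:212,275:325]=(g[138:212,275:325]<150)*255
n,l,st,ce=cv2.connectedComponentsWithStats(sub)
for i in range(1,n):
    if st[i,4]<60: continue
    ys,xs=np.where(l==i)
    P=at_z("top",np.c_[xs,ys],.028)[:,:2]; c=P.mean(0); w,v=np.linalg.eigh(np.cov((P-c).T)); a=v[:,1]; a=a if a[0]>0 else -a
    print("bar",st[i],c,"yaw",np.arctan2(a[1],a[0]),"dims",np.sqrt(12*w))
viewer.get_image("top")
def show(n,z,k=4):
    for r in nets.masks_of("top",n)[:k]:
        ys,xs=np.where(r["region"]); P=at_z("top",np.c_[xs,ys],z)[:,:2].astype(np.float32)
        c,wh,_=cv2.minAreaRect(P); m=P.mean(0); w,v=np.linalg.eigh(np.cov((P-m).T)); a=v[:,1]; a=a if a[0]>0 else -a
        print(n,round(r["confidence"],2),np.round(r["box"]),"c",m,"yaw",np.arctan2(a[1],a[0]),"dims",np.sqrt(12*w),im[r["region"]].mean(0))
show("panel",.026);show("bed",.016,1)
# guard ends from viewed crop
q=np.array([[312,37],[327,281],[573,20],[592,265]])/2.28+110
P=at_z("top",q,.056);print(P)
# dark foot of head
s=np.zeros_like(g);s[170:210,130:172]=(g[170:210,130:172]<115)*255
ys,xs=np.where(s>0);c,wh,an=cv2.minAreaRect(at_z("top",np.c_[xs,ys],.022)[:,:2].astype(np.float32));print("foot",c,wh,an,len(xs))
print(g[170:210:2,130:172:2])
E
```

```text
bar [291 141  23   9 112] [ 0.629  -0.1946] yaw -1.525849705364368 dims [0.0204 0.0616]
bar [283 155  10  52 283] [ 0.5294 -0.1521] yaw 0.0444908249088872 dims [0.0184 0.1366]
panel 0.93 [272.  67. 315. 114.] c [ 0.7942 -0.1758] yaw -0.527958558031376 dims [0.0698 0.1184] [40.3912 38.9431 38.8842]
panel 0.69 [415. 139. 452. 175.] c [ 0.5876 -0.5531] yaw -0.5405978285327417 dims [0.0713 0.1196] [38.8828 37.4428 37.5377]
panel 0.6 [380. 199. 426. 233.] c [ 0.4289 -0.4735] yaw 1.0447493293480097 dims [0.0691 0.119 ] [51.6025 50.6254 50.6864]
panel 0.59 [303. 156. 332. 200.] c [ 0.5314 -0.227 ] yaw 0.06884774517139051 dims [0.0703 0.1193] [253.396  253.7529 254.4008]
bed 0.68 [246. 118. 368. 236.] c [ 0.5423 -0.2069] yaw -1.5109465644053939 dims [0.313  0.3505] [233.757  232.7539 233.4162]
[[ 0.681  -0.0414  0.056 ]
 [ 0.3839 -0.0553  0.056 ]
 [ 0.6957 -0.3598  0.056 ]
 [ 0.3981 -0.3744  0.056 ]]
foot (0.5076820254325867, 0.23070833086967468) (0.040928397327661514, 0.08072295784950256) 44.16227722167969 168
[[187 187 190 188 189 188 190 188 191 192 192 192 192 191 191 193 194 193
  194 1
[... 999 characters left out ...]
0 190 207 255 254 255 199 109 135 247 252  74 100  78 199 200
  200 199 199]
 [190 189 190 192 174 166 255 197 107 140 255 248 115 103  82 201 200 198
  200 200 199]
 [189 190 191 192 194 172 141 119 123 129 127 121 110  70 198 199 199 198
  199 200 201]
 [190 191 191 192 192 195 143 124 126 129 128 122  86 199 198 199 201 198
  201 201 204]
 [191 190 193 193 193 193 195 147 130 131 120  74 198 198 200 201 201 200
  201 202 202]
 [192 192 192 193 190 195 194 196 120 110  91 200 197 198 199 201 201 201
  203 203 204]
 [193 192 193 194 192 193 194 196 196 192 197 199 198 199 199 201 200 202
  202 202 204]
 [192 192 194 193 193 195 195 198 195 197 197 196 198 200 202 200 200 202
  204 200 205]]
```

Request:
{"op": "step_arm", "data": {"moves": [[[3.2,-2.6,0,-0.12],[3.2,-2.6,0,-0.12],[3.2,-2.6,0,-0.12],[3.2,-2.6,0,-0.12],[3.2,-2.6,0,-0.12],[3.2,-2.6,0,-0.12],[3.2,-2.6,0,-0.12],[3.2,-2.6,0,-0.12],[3.2,-2.6,0,-0.12],[3.2,-2.6,0,-0.12]]], "grip": 1}}

```text
t: 2.28
tool_pos: [0.4987, 0.3377, 0.2315]
tool_rot: [-3.139, -0.121, -0.001]
contact_force: [-0.2, 0.3, 1.2]
opening: -0.0002
```

Request:
{"op": "step_arm", "data": {"moves": [[[0.4,-4.1,0,0],[0.4,-4.1,0,0],[0.4,-4.1,0,0],[0.4,-4.1,0,0],[0.4,-4.1,0,0],[0.4,-4.1,0,0],[0.4,-4.1,0,0],[0.4,-4.1,0,0],[0.4,-4.1,0,0],[0,-4.1,0,0]]]}}

```text
t: 3.12
tool_pos: [0.5335, -0.0728, 0.2316]
tool_rot: [3.139, 0.13, 0.002]
contact_force: [1.4, 1.1, 0.5]
opening: 0.0001
```

Request:
{"op": "step_arm", "data": {"moves": [[[0,-4.1,0,0],[0,-4.1,0,0],[0,-4.1,0,0],[0,-4.1,0,0],[0,-4.1,0,0],[0,0,0,-0.03],[0,0,0,0]]]}}

```text
t: 3.7
tool_pos: [0.5329, -0.2779, 0.2311]
tool_rot: [-3.14, -0.077, 0.0]
contact_force: [-0.5, 1.1, 0.7]
opening: 0.0
```

Request:
{"op": "step_arm", "data": {"moves": [[[0,-1.2,-4.1,0],[0,0,-4.1,0],[0,0,-4.1,0],[0,0,-4.0,0],[0,0,-3.0,0],[0,0,-1.2,0],[0,0,-0.5,0],[0,0,0,0]]]}}

```text
t: 4.37
tool_pos: [0.5335, -0.2867, 0.0222]
tool_rot: [-3.14, -0.085, 0.001]
contact_force: [0.1, -0.2, -0.3]
opening: -0.0002
```

Request:
{"op": "step_arm", "data": {"moves": [[[0,0,-0.3,0],[0,0.8,0,0],[0,0.4,0,0],[0,0.3,0,0],[0,0.4,0,0],[0,0.4,0,0],[0,0.4,0,0],[0,0.4,0,0],[0,0.4,0,0],[0,0,0,0]]]}}

```text
t: 5.2
tool_pos: [0.5333, -0.2514, 0.0191]
tool_rot: [-3.14, -0.084, 0.0]
contact_force: [0.1, -0.7, 0.4]
opening: 0.0
```

Request:
{"op": "step_arm", "data": {"moves": [[[0,0.2,0,0],[0,0.2,0,0],[0,0.1,0,0],[0,0.1,0,0],[0,0,0,0]]]}}

```text
t: 5.62
tool_pos: [0.5332, -0.2461, 0.019]
tool_rot: [-3.14, -0.083, 0.001]
contact_force: [-0.3, -1.2, 1.2]
opening: -0.0002
```

Request:
{"op": "step_arm", "data": {"moves": [[[0,0.1,0,0],[0,0.1,0,0],[0,0.1,0,0],[0,0,0,0]]]}}

```text
t: 5.95
tool_pos: [0.533, -0.2436, 0.0191]
tool_rot: [3.14, 0.084, -0.002]
contact_force: [-1.7, -4.3, 0.8]
opening: 0.0001
```

```bash
cat >> h.py <<'E'
def panel():
    im=viewer.get_image("top")
    for r in nets.masks_of("top","panel"):
        if im[r["region"]].mean()<200: continue
        ys,xs=np.where(r["region"]); P=at_z("top",np.c_[xs,ys],.026)[:,:2]
        m=P.mean(0); w,v=np.linalg.eigh(np.cov((P-m).T)); a=v[:,1]; a=a if a[0]>0 else -a
        d=m-[.5405,-.2068]; b=.046; B=[d[0]*np.cos(b)+d[1]*np.sin(b),-d[0]*np.sin(b)+d[1]*np.cos(b)]
        print("panel",r["confidence"],np.round(m,4),"yaw",np.arctan2(a[1],a[0]),"bed",np.round(B,4),"dims",np.sqrt(12*w))
    return im
E
python3 - <<'E'
from h import *
im=panel(); cv2.imwrite("pics/p1.png",cv2.resize(im[130:230,260:380],None,fx=5,fy=5,interpolation=2))
print(readout.get_obs()["contact_force"],readout.get_obs()["tool_pos"])
E
```

```text
panel 0.8 [ 0.5357 -0.1908] yaw 0.49187548591633884 bed [-0.0041  0.0162] dims [0.04369332 0.13113962]
[-1.39112972 -3.5975988  -0.47717678] [ 0.53294057 -0.24358578  0.01908589]
```

View pics/p1.png

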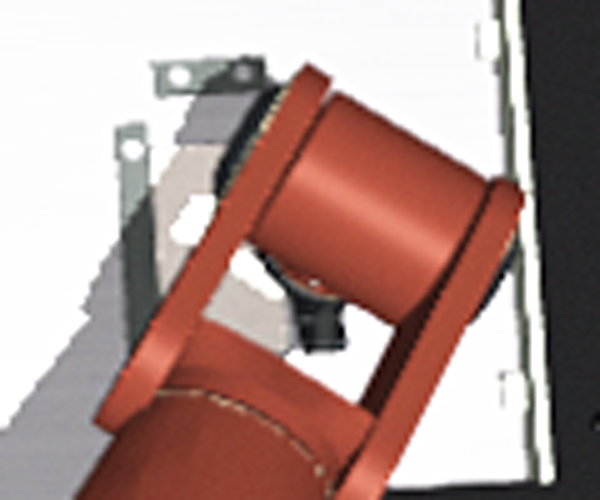

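Request:
{"op": "step_arm", "data": {"moves": [[[0,0.1,0,0],[0,0.1,0,0],[0,0,0,0]]]}}

```text
t: 6.3
tool_pos: [0.5329, -0.2432, 0.0193]
tool_rot: [3.137, 0.084, -0.002]
contact_force: [-3.1, -10.0, -0.6]
opening: -0.0003
```

Request:
{"op": "step_arm", "data": {"moves": [[[0,-1,0,0],[0,-1,1.5,0],[-1,0,3.5,0],[-4,1,0,0],[-4,3,0,0],[-0.5,4,0,0],[0,0,-2.5,0],[0,0,-2.5,0],[0,0,0,0]]]}}

```text
t: 7.05
tool_pos: [0.444, -0.1847, 0.017]
tool_rot: [-3.137, -0.084, 0.002]
contact_force: [0.6, -0.2, 0.5]
opening: 0.0
```

Request:
{"op": "step_arm", "data": {"moves": [[[0,-1.6,0.2,0],[0,0,0,0],[0.4,0,0,0],[0.4,0,0,0],[0.4,0.1,0,0],[0.4,0,0,0],[0.4,0,0,0],[0.4,0,0,0],[0.4,0.1,0,0],[0,0,0,0]]]}}

```text
t: 7.88
tool_pos: [0.4738, -0.2004, 0.0213]
tool_rot: [3.14, 0.084, 0.001]
contact_force: [-0.5, 0.6, 0.3]
opening: 0.0002
```

Request:
{"op": "step_arm", "data": {"moves": [[[0.3,0,0,0],[0.3,0,0,0],[0.2,0,0,0],[0,0,0,0]]]}}

```text
t: 8.22
tool_pos: [0.4816, -0.2004, 0.0213]
tool_rot: [-3.14, -0.083, -0.001]
contact_force: [0.2, -0.5, -0.4]
opening: -0.0003
```

Request:
{"op": "step_arm", "data": {"moves": [[[0.1,0,-0.2,0],[0.2,0,0,0],[0.2,0,0,0],[0,0,0,0]]]}}

```text
t: 8.55
tool_pos: [0.4864, -0.2006, 0.0195]
tool_rot: [3.14, 0.083, 0.001]
contact_force: [-2.3, 0.3, 2.8]
opening: 0.0004
```

Request:
{"op": "step_arm", "data": {"moves": [[[0.1,0,0,0],[0.1,0,0,0],[0.1,0,0,0],[0,0,0,0]]]}}

```text
t: 8.88
tool_pos: [0.4892, -0.2006, 0.0195]
tool_rot: [3.14, 0.083, 0.0]
contact_force: [-4.5, 0.7, 4.8]
opening: -0.0002
```

```bash
python3 - <<'E'
from h import *
im=panel(); cv2.imwrite("pics/p2.png",cv2.resize(im[130:230,260:380],None,fx=5,fy=5,interpolation=2))
print(readout.get_obs()["contact_force"],readout.get_obs()["tool_pos"])
E
```

```text
panel 0.86 [ 0.5913 -0.1958] yaw 1.4155179856472007 bed [0.0513 0.0087] dims [0.04959192 0.07419471]
panel 0.58 [ 0.5611 -0.2096] yaw -1.5491723041251921 bed [ 0.0205 -0.0038] dims [0.2992293  0.37380053]
[-3.37631146  0.01950833  4.81858942] [ 0.48919672 -0.20052502  0.01951073]
```

View pics/p2.png

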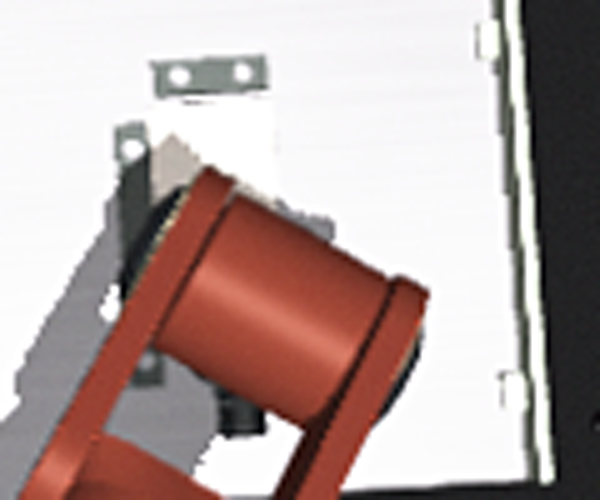

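Request:
{"op": "step_arm", "data": {"moves": [[[0.1,0,0,0],[0.1,0,0,0],[0,0,0,0]]]}}

```text
t: 9.23
tool_pos: [0.4911, -0.2005, 0.0195]
tool_rot: [3.14, 0.083, -0.0]
contact_force: [-3.8, 0.4, 5.3]
opening: -0.0003
```

Request:
{"op": "step_arm", "data": {"moves": [[[0.1,0,0,0],[0.1,0,0,0],[0,0,0,0]]]}}

```text
t: 9.48
tool_pos: [0.4931, -0.2005, 0.0195]
tool_rot: [3.14, 0.083, -0.0]
contact_force: [-4.5, -0.7, 5.7]
opening: -0.0001
```

Request:
{"op": "step_arm", "data": {"moves": [[[0.1,0,0,0],[0.1,0,0,0],[0.1,0,0,0],[0,0,0,0]]]}}

```text
t: 9.82
tool_pos: [0.4948, -0.2005, 0.0195]
tool_rot: [-3.14, -0.084, 0.006]
contact_force: [-9.4, -0.2, 9.0]
opening: -0.0001
```

Request:
{"op": "step_arm", "data": {"moves": [[[0.1,0,0,0],[0.1,0,0,0],[0,0,0,0]]]}}

```text
t: 10.07
tool_pos: [0.495, -0.2005, 0.0195]
tool_rot: [-3.139, -0.085, 0.014]
contact_force: [-15.6, -0.1, 15.0]
opening: -0.0003
```

Request:
{"op": "step_arm", "data": {"moves": [[[-1,0,0,0],[-1,0,0.5,0],[0,0,4,0],[0,0,4,0],[0,0,4,0],[0,0,4,0],[0,2,2,0],[0,4,0,0],[0,4,0,0.12],[0,4,0,0.12]]], "grip": 0}}

```text
t: 10.9
tool_pos: [0.4788, -0.059, 0.205]
tool_rot: [3.107, 0.465, 0.006]
contact_force: [0.7, -0.1, -0.7]
opening: 0.0854
```

Request:
{"op": "step_arm", "data": {"moves": [[[0,4,0,0.12],[0,4,0,0.12],[0,4,0,0.12],[0,4,0,0.12],[0,4,0,0],[0,4,0,0],[0,0,0,0]]]}}

```text
t: 11.48
tool_pos: [0.4775, 0.1859, 0.2041]
tool_rot: [-2.902, -1.193, -0.004]
contact_force: [-0.4, -0.2, -0.0]
opening: 0.0857
```

```bash
python3 - <<'E'
from h import *
np.set_printoptions(precision=4,suppress=True)
im=panel(); cv2.imwrite("pics/top3.png",im);s=viewer.get_image("scene")
a=cv2.resize(im[125:225,260:380],None,fx=4,fy=4,interpolation=2)
b=cv2.resize(s[160:240,190:290],None,fx=4,fy=4,interpolation=2);b=cv2.copyMakeBorder(b,0,80,0,0,0)
cv2.imwrite("pics/p3.png",np.hstack([a[:400,:400],b[:400,:400]]))
for c in("top","scene"):
    for n,z in(("head",.004),):
        for r in nets.pinpoint(c,n)[:2]: print(c,n,r["at"],r["confidence"],at_z(c,[r["at"]],z)[0])
        for r in nets.masks_of(c,n)[:1]:
            print(r["box"])
print(readout.get_obs()["tool_pos"])
E
```

```text
panel 0.91 [ 0.5601 -0.1943] yaw 0.07916197675628728 bed [0.0202 0.0116] dims [0.0729 0.123 ]
top head [155.5, 190.9] 0.62 [0.507  0.2301 0.004 ]
[147.1, 176.9, 171.5, 199.5]
scene head [344.0, 248.5] 0.95 [0.4981 0.2368 0.004 ]
[330.7, 226.7, 354.2, 256.1]
[0.4783 0.1785 0.2042]
```

View pics/p3.png

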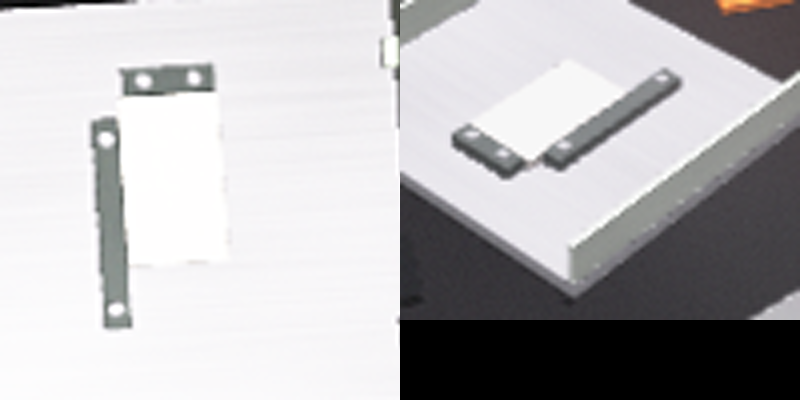

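```bash
python3 - <<'E'
from h import *
np.set_printoptions(precision=4,suppress=True,linewidth=200)
im=cv2.imread("pics/top3.png"); m=im.astype(float).mean(2)
print(m[165:190:6,286:330].astype(int))
def line(X,Y,z):
    P=at_z("top",np.c_[X,Y],z)[:,:2]; c=P.mean(0); u=np.linalg.svd(P-c)[2][0]; u=u if abs(u[0])>abs(u[1]) else u
    r=(P-c)@np.array([-u[1],u[0]]); return c,np.degrees(np.arctan2(u[1],u[0])),r.std()
def edge(rows,a,b,lev,z,rising=True):
    X=[];Y=[]
    for y in rows:
        s=m[y,a:b]; 
        for i in range(len(s)-1):
            if (s[i]<lev<=s[i+1]) if rising else (s[i]>=lev>s[i+1]): X.append(a+i+(lev-s[i])/(s[i+1]-s[i]));Y.append(y);break
    return line(X,Y,z)
print("bar right",edge(range(162,186),285,296,190,.028))
print("bar left",edge(range(160,200),278,292,190,.028,False))
lev=(m[170:185,300:310].mean()+m[170:185,322:330].mean())/2;print(lev)
print("panel right",edge(range(152,186),308,325,lev,.026,False))
E
```

```text
[[135 137 136 125 255 255 254 254 254 254 254 254 254 254 254 254 254 254 254 254 254 254 254 254 254 254 254 254 254 252 245 244 244 244 244 244 244 244 243 243 243 243 243 242]
 [133 135 137 135 150 254 255 254 254 254 254 254 254 254 254 254 254 254 254 254 254 254 254 254 254 254 254 254 254 249 242 246 246 245 246 246 246 246 245 246 245 246 246 247]
 [134 135 137 135 125 255 255 254 254 254 254 254 254 254 254 254 254 254 254 254 254 254 254 254 254 254 254 254 254 254 251 245 246 247 246 246 247 246 246 246 246 246 246 245]
 [137 138 136 135 135 179 254 255 254 254 254 254 254 254 254 254 254 254 254 254 254 254 254 254 254 254 254 254 254 254 247 238 246 246 246 246 246 245 245 246 246 245 246 245]
 [140 141 141 142 140 125 254 255 255 254 254 254 254 254 254 254 254 254 254 254 255 255 255 255 255 255 255 255 255 254 253 250 247 247 247 247 247 247 247 247 247 246 247 247]]
bar right (array([ 0.5489, -0.1608]), np.float64(-176.69481358606038), np.float64(0.0005266786551503189))
bar left (array([ 0.5322, -0.1423]), np.float64(-177.10860841122278), np.float64(0.0006410555179716636))
250.3297222222222
panel right (array([ 0.562 , -0.2312]), np.float64(-177.17010923972256), np.float64(0.0013614271273380513))
```

```bash
cat > fit.py <<'E'
from h import *
from scipy.optimize import minimize
def parts():
    bx=lambda a,b,z0,z1:np.array([[x,y,z] for x in(-a,a) for y in(-b,b) for z in(z0,z1)])
    th=np.linspace(0,6.283,24); cy=np.array([[.019*np.cos(t),.019*np.sin(t),z] for t in th for z in(.018,.046)])
    return [bx(.04,.02,0,.018),cy,bx(.02,.01,.046,.09)]
S=8
def render(cam,p,box,z=.004):
    l,t,r,b=box; m=np.zeros(((b-t)*S,(r-l)*S),np.uint8); c,s=np.cos(p[2]),np.sin(p[2])
    for P in parts():
        W=np.c_[p[0]+c*P[:,0]-s*P[:,1],p[1]+s*P[:,0]+c*P[:,1],P[:,2]+z]
        q=((proj(cam,W)-[l,t]+.5)*S).astype(np.float32)
        cv2.fillConvexPoly(m,cv2.convexHull(q).astype(np.int32),255)
    return cv2.resize(m,(r-l,b-t),interpolation=cv2.INTER_AREA)/255.
def fit(obs,p0,z=.004):
    f=lambda p:sum(np.abs(render(c,p,b,z)-m).sum() for c,b,m in obs)
    best=min((minimize(f,np.array(p0)+d,method="Nelder-Mead",options=dict(initial_simplex=np.array(p0)+d+np.array([[0,0,0],[.006,0,0],[0,.006,0],[0,0,.1]]))) for d in([0,0,0],[.004,.004,.05])),key=lambda r:r.fun)
    return best.x,best.fun,sum(m.sum() for _,_,m in obs)
E
python3 - <<'E'
from fit import *
np.set_printoptions(precision=4,suppress=True)
O={}
for c,(l,t,r,b) in(("top",(130,168,174,212)),("scene",(322,220,364,262))):
    im=cv2.imread(f"pics/{c}0.png").astype(float)[t:b,l:r]; 
    bg=np.median(np.r_[im[:3].reshape(-1,3),im[-3:].reshape(-1,3)],0)
    m=(np.abs(im-bg).max(2)>(18 if c=="top" else 22)).astype(np.uint8)
    cn,_=cv2.findContours(m,cv2.RETR_EXTERNAL,cv2.CHAIN_APPROX_NONE); k=max(cn,key=cv2.contourArea)
    m=cv2.drawContours(np.zeros_like(m),[k],-1,1,-1); print(c,bg,m.sum(),cv2.boundingRect(k))
    O[c]=(c,(l,t,r,b),m.astype(float)); print(*fit([O[c]],[.508,.231,-.8]))
print("both",*fit(list(O.values()),[.508,.231,-.8]))
o=readout.get_obs();print(o["tool_pos"],o["tool_rot"])
E
```

```text
top [190. 193. 193.] 518 (8, 8, 32, 30)
[ 0.5076  0.2322 -0.7921] 37.72941176470589 518.0
scene [189. 184. 187.] 810 (5, 0, 37, 37)
[ 0.5093  0.2352 -0.792 ] 161.3843137254902 810.0
both [ 0.5072  0.2339 -0.8049] 220.49803921568628 1328.0
[0.4783 0.1785 0.2042] [-2.9111 -1.1811 -0.0004]
```

Request:
{"op": "step_arm", "data": {"moves": [[[1.5,2.7,0,0],[1.5,2.65,-1,0],[0,0,-3,0],[0,0,-2,0],[0,0,0,0],[0,0,0,0]]]}}

```text
t: 12.33
tool_pos: [0.5074, 0.2319, 0.1431]
tool_rot: [-2.911, -1.182, 0.005]
contact_force: [-0.2, 0.1, 0.4]
opening: 0.0856
```

Request:
{"op": "step_arm", "data": {"moves": [[[0.05,0,-3,0],[0,0,-3,0],[0,0,-1.5,0],[0,0,-1,0],[0,0,0,0],[0,0,0,0]]]}}

```text
t: 12.83
tool_pos: [0.5097, 0.233, 0.0609]
tool_rot: [2.91, 1.183, 0.003]
contact_force: [0.1, -0.1, 0.6]
opening: 0.0855
```

Request:
{"op": "step_arm", "data": {"moves": [[[0,0,0,0],[0,0,0,0],[0,0,0,0],[0,0,0,0],[0,0,0,0],[0,0,0,0],[0,0,0,0],[0,0,0,0]]], "grip": 1, "squeeze": 50}}

```text
t: 13.5
tool_pos: [0.5088, 0.2331, 0.0599]
tool_rot: [2.91, 1.184, 0.0]
contact_force: [-1.5, -1.4, 4.5]
opening: 0.0191
```

Request:
{"op": "step_arm", "data": {"moves": [[[0,0,1,0],[0,0,2,0],[0,0,3,0],[0,0,3,0],[0,0,2,0],[0,0,0,0],[0,0,0,0]]]}}

```text
t: 14.08
tool_pos: [0.5086, 0.2332, 0.1694]
tool_rot: [-2.91, -1.184, -0.002]
contact_force: [0.1, -0.3, -6.2]
opening: 0.0196
```

Request:
{"op": "step_arm", "data": {"moves": [[[0,-1,0,0.12],[0.5,-2,0,0.12],[0.5,-3,0,0.12],[0.5,-3,0,0.12],[0.5,-3,0,0.12],[0.5,-3,0,0.12],[0.5,-3,0,0.12],[0.5,-2,0,0],[0,-1,0,0],[0,0,0,0]]]}}

```text
t: 14.92
tool_pos: [0.5418, 0.0214, 0.166]
tool_rot: [-2.175, -2.261, 0.006]
contact_force: [0.1, -0.6, -5.7]
opening: 0.0195
```

Request:
{"op": "step_arm", "data": {"moves": [[[0.2,-1,0,0.01],[0.2,-2,0,0],[0.2,-3,0,0],[0.3,-3,0,0],[0.3,-3,0,0],[0.2,-3,0,0],[0.2,-3,0,0],[0.2,-2,0,0],[0,-1,0,0],[0,-0.6,0,0]]]}}

```text
t: 15.75
tool_pos: [0.5608, -0.1927, 0.1674]
tool_rot: [-2.161, -2.275, 0.001]
contact_force: [0.5, 0.1, -3.9]
opening: 0.0198
```

Request:
{"op": "step_arm", "data": {"moves": [[[0,0,-0.5,0],[0,0,-1,0],[0,0,-1,0],[0,0,-1,0],[0,0,-0.5,0],[0,0,0,0],[0,0,0,0],[0,0,0,0]]]}}

```text
t: 16.42
tool_pos: [0.5619, -0.1929, 0.1298]
tool_rot: [2.162, 2.278, 0.0]
contact_force: [-0.3, -0.4, -5.4]
opening: 0.0194
```

```bash
python3 - <<'E'
from h import *
o=readout.get_obs();print(o["tool_pos"],o["tool_rot"])
im=viewer.get_image("top");s=viewer.get_image("scene");cv2.imwrite("pics/top4.png",im);cv2.imwrite("pics/scene4.png",s)
a=cv2.resize(im[140:220,260:340],(400,400),interpolation=2);b=cv2.resize(s[140:220,190:270],(400,400),interpolation=2)
cv2.imwrite("pics/p4.png",np.hstack([a,b]))
E
```

```text
[ 0.56193516 -0.19288654  0.12979414] [2.16185060e+00 2.27830591e+00 4.70056184e-04]
```

View pics/p4.png

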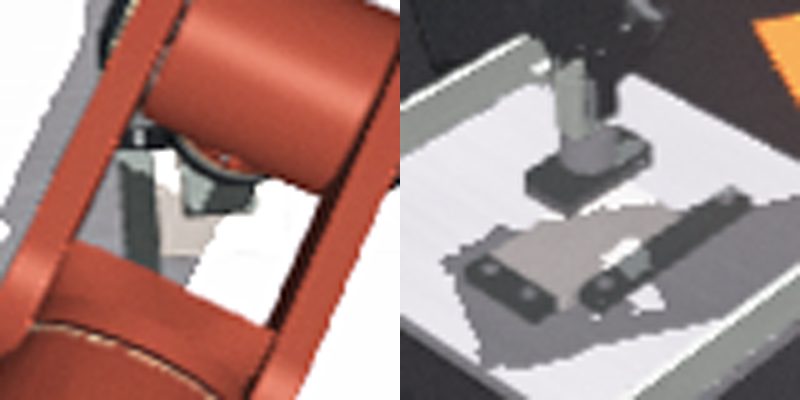

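```bash
python3 - <<'E'
from h import *
np.set_printoptions(precision=1,suppress=True)
z=.0738;c,s=np.cos(.052),np.sin(.052)
P=np.array([[x,y,zz] for x in(-.04,.04) for y in(-.02,.02) for zz in(0,.018)])
W=np.c_[.5619+c*P[:,0]-s*P[:,1],-.1929+s*P[:,0]+c*P[:,1],z+P[:,2]]
q=(proj("scene",W)-[190,140]+.5)*5+[400,0]
print(np.c_[P*1000,q])
s=cv2.imread("pics/scene4.png")[140:220,190:270]; b=cv2.resize(s,(800,600)[:1]*2 if 0 else (600,600),interpolation=cv2.INTER_NEAREST)
for p in (q-[400,0])/5*7.5: cv2.circle(b,tuple(int(v) for v in p),3,(0,0,255),1)
cv2.imwrite("pics/p5.png",b[:450])
E
```

```text
[[-40.  -20.    0.  607.5 141.5]
 [-40.  -20.   18.  607.  119.7]
 [-40.   20.    0.  651.5 165.7]
 [-40.   20.   18.  651.3 143.8]
 [ 40.  -20.    0.  522.5 196. ]
 [ 40.  -20.   18.  521.2 173.9]
 [ 40.   20.    0.  566.8 221.8]
 [ 40.   20.   18.  565.9 199.6]]
```

View pics/p5.png

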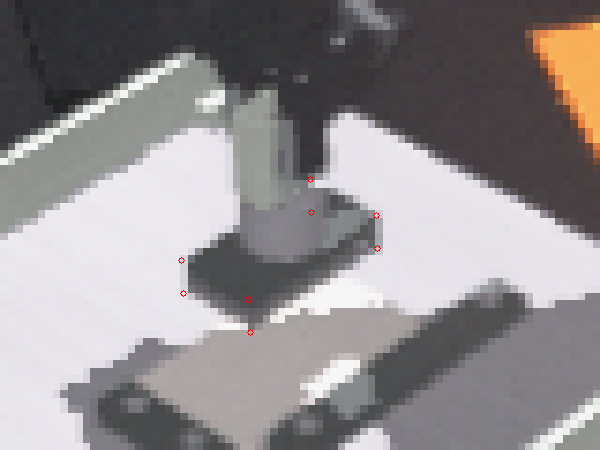

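Request:
{"op": "step_arm", "data": {"moves": [[[-0.2,-0.25,-0.5,0],[0,0,-0.7,0],[0,0,-0.7,0],[0,0,-0.5,0],[0,0,-0.3,0],[0,0,0,0],[0,0,0,0],[0,0,0,0]]]}}

```text
t: 17.18
tool_pos: [0.5598, -0.1955, 0.1026]
tool_rot: [2.162, 2.278, 0.0]
contact_force: [-0.0, -0.2, -5.2]
opening: 0.0194
```

Request:
{"op": "step_arm", "data": {"moves": [[[0,0,-0.4,0],[0,0,-0.4,0],[0,0,-0.2,0],[0,0,0,0],[0,0,0,0],[0,0,0,0],[0,0,0,0]]]}}

```text
t: 17.77
tool_pos: [0.5597, -0.1955, 0.0925]
tool_rot: [2.162, 2.278, 0.0]
contact_force: [-0.5, 0.5, -5.1]
opening: 0.0193
```

```bash
python3 - <<'E'
from h import *
o=readout.get_obs();p=o["tool_pos"];print(p,o["tool_rot"],o["contact_force"],o["opening"])
P=np.array([[x,y,0] for x,y in((-.04,-.02),(-.04,.02),(.04,.02),(.04,-.02))]);Q=P*[1.5,1.75,0]
f=lambda P,x,y,z,a:np.c_[x+np.cos(a)*P[:,0]-np.sin(a)*P[:,1],y+np.sin(a)*P[:,0]+np.cos(a)*P[:,1],z+P[:,2]]
s=viewer.get_image("scene");k=7.5;b=cv2.resize(s[150:220,195:275],None,fx=k,fy=k,interpolation=0)
for W,col in((f(P,p[0],p[1],p[2]-.056,.052),(0,0,255)),(f(Q,.56,-.1955,.026,.049),(255,0,0))):
    cv2.polylines(b,[((proj("scene",W)-[195,150]+.5)*k).astype(np.int32)],True,col,1)
cv2.imwrite("pics/p6.png",b)
E
```

```text
[ 0.55972835 -0.19551576  0.092539  ] [2.16242337e+00 2.27834598e+00 2.48892415e-04] [-0.52697486  0.5301283  -5.05703186] 0.019273392830646094
```

View pics/p6.png

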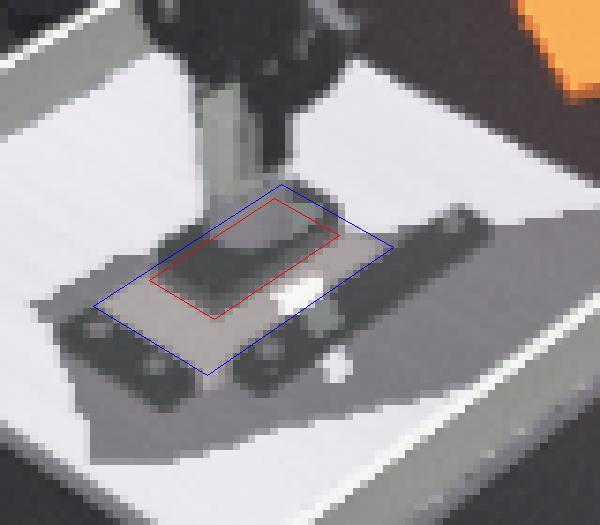

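```bash
python3 - <<'E'
from h import *
from scipy.optimize import minimize
s=viewer.get_image("scene").astype(float).mean(2); l,t,r,b=208,168,246,200
S=8;m=cv2.resize(s[t:b,l:r],None,fx=S,fy=S,interpolation=cv2.INTER_LINEAR)
print(s[176:196:1,212:244].astype(int))
th=np.linspace(0,6.283,24); 
box=np.array([[x,y,z] for x in(-.04,.04) for y in(-.02,.02) for z in(0,.018)]);cy=np.array([[.019*np.cos(q),.019*np.sin(q),z] for q in th for z in(.018,.046)])
def poly(P,p,a=.052):
    W=np.c_[p[0]+np.cos(a)*P[:,0]-np.sin(a)*P[:,1],p[1]+np.sin(a)*P[:,0]+np.cos(a)*P[:,1],p[2]+P[:,2]]
    return cv2.convexHull(((proj("scene",W)-[l,t]+.5)*S).astype(np.float32)).astype(np.int32)
G=cv2.GaussianBlur(m,(0,0),3);gx=cv2.Sobel(G,cv2.CV_64F,1,0);gy=cv2.Sobel(G,cv2.CV_64F,0,1)
# score: contrast (outside-inside) along the lower foot edges (bottom corners)
E=np.array([[-.04,.02,0],[.04,.02,0],[.04,-.02,0],[.04,-.02,.018]])
def f(p,a=.052):
    W=np.c_[p[0]+np.cos(a)*E[:,0]-np.sin(a)*E[:,1],p[1]+np.sin(a)*E[:,0]+np.cos(a)*E[:,1],p[2]+E[:,2]]
    q=(proj("scene",W)-[l,t]+.5)*S; sc=0
    for A,B in zip(q[:-1],q[1:]):
        d=B-A;n=np.array([-d[1],d[0]])/np.hypot(*d);
        X=A+np.linspace(.08,.92,40)[:,None]*d
        v=[cv2.remap(g.astype(np.float32),X[:,0].astype(np.float32)[None],X[:,1].astype(np.float32)[None],1)[0] for g in(gx,gy)]
        sc+=np.mean(v[0]*n[0]+v[1]*n[1])*(1 if np.hypot(*d)>60 else .5)
    return -sc
p0=np.array(list(readout.get_obs()["tool_pos"]))-[0,0,.056]
print(p0,f(p0))
for z in(-.002,0,.002,.004):
    g=min((f(p0+[x,y,z]),x,y) for x in np.arange(-.008,.0081,.001) for y in np.arange(-.008,.0081,.001)); print(z,np.round(g,4))
E
```

```text
[[232 232 233 233 232 232 233 232 233 223 163 126 137 143 137 133 133 137
  131 128 122 111  86  86  86  79 111 186 229 231 231 232]
 [233 234 232 232 233 232 232 232 233 222 162 126 129 132 132 132 134 134
  131 128 125 129 135 132 121  82  78  96 178 231 231 231]
 [233 234 233 233 232 232 232 232 231 211 129 125 128 130 133 135 136 131
  130 128 125 128 135 133 134 119  80  91 171 231 231 231]
 [233 233 233 234 233 233 231 228 214 138 103 127 129 131 135 134 134 132
  132 126 123 125 134 135 124  92  82  90 158 228 228 231]
 [234 233 233 234 231 229 214 134  76  77  99 123 132 133 133 136 134 132
  132 127 122 124 134 125  75  81  92 101 139 192 205 225]
 [233 233 233 232 215 126  83  78  76  75  89 116 128 134 134 133 132 132
  129 125 125 120  87  78  94 101 100 113 143 161 160 149]
 [232 232 233 218 137  77  75  75  74  73  75  82 109 130 129 130 132 128
  118  93  78  79  83  91  98 103 116 146 163 162 162 162]
 [227 226 214 139  76  75  75  76  75  74  74  74  77  77  86  92  96  79
   77  78  81  93  99  99 113 145 164 165 163 162 162 161]
 [128 128 136 133  76  76  79  76  7
[... 1095 characters left out ...]
67 167
  168 162 148 107  79 100 135 135 134 134 118  75  74  76]
 [144 163 168 169 169 170 169 168 166 169 170 169 168 168 166 166 168 167
  156 127  90  76  78  99 131 133 131 121  94  77  79  90]
 [ 80 121 163 166 168 167 166 166 167 169 170 169 169 168 165 165 164 150
  111  78  77  75  76  75  99 122  96  73  76  88 113 131]
 [ 73  74 100 147 164 166 168 168 167 166 168 166 168 168 166 154 128 101
  106 101  88  77  75  79  78  75  73  83 102 115 129 129]]
[ 0.55971161 -0.19551669  0.03656183] 78.12810712368113
-0.002 [ 1.20451e+01  8.00000e-03 -8.00000e-03]
0 [ 1.231e+01  8.000e-03 -7.000e-03]
0.002 [ 1.30179e+01  8.00000e-03 -5.00000e-03]
0.004 [ 1.09435e+01  8.00000e-03 -8.00000e-03]
```

```bash
python3 -c "
from h import *
o=readout.get_obs();print(o['t'],o['tool_pos'],o['dq'].round(4),o['opening'],o['contact_force'])
print(ctrl.finish_job())"
```

```text
17.8667 [ 0.55971161 -0.19551669  0.09256183] [ 0.0003  0.0009 -0.0013  0.0011  0.0001  0.0027] 0.019549537504353183 [-0.46520447  0.06502511 -5.50559969]
the job is handed in; nothing more can be done
None
```

I pushed the panel against both stops, then gripped the head by its tab and carried it over the left guard. I handed the job in at t = 17.9 s, still holding the head lengthwise over the panel. No verdict was reported.

**Panel seating:**
- I pushed towards the side stop until the force reached about 10 N, then towards the far stop until it reached about 15 N and the panel stopped moving.
- The top camera then put the panel at bed (20.2, 11.6) mm, against a seat at (20, 10) mm.
- A first yaw reading from the network mask was about 0.03 rad off the bed, close to the 0.035 rad limit. An edge fit in the same image put the panel's edge within 0.5° (0.008 rad) of the side stop, and I trusted that.

**Head over the panel:**
- Its underside was about 11 cm above the bench while I carried it over the guard, which is 5.6 cm high.
- At hand-in the head was about 0.3 mm from the estimated panel centre, going by the tool position and panel estimate, with yaw agreeing to about 0.003 rad and a gap of about 10.5 mm.
- In the scene camera the foot's corners lay within about 1 pixel (2 to 3 mm) of where I expected them.
- The arm was still. The wrist carried about 5 N, roughly the head's weight, and the finger opening was 19.5 mm on the 20 mm tab.

**Checks that failed or were not made:**
- A last numeric fit of the foot's edges gave no usable result because of a sign error, so I compared the corners by reading pixel values instead.
- The top camera's view was blocked by the arm in the final pose, so I did not look at the panel from above again after carrying the head over it.
- I took no final picture of the spare weight, clamp and brush. The fingertips stayed at least about 6 cm above the bench over the mat, higher than the weight (48 mm) and the clamp (36 mm).

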